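# Clear the check weights off the scale into their dishes

## Robot

A 6-joint arm with a two-finger parallel gripper is mounted at the origin on a cart in front of the work surface, level with it; the furniture and walls round the work are solid. World frame = base frame: x ahead of the robot, y to its left, z up, the work surface at z = 0. Lengths are in m, angles in degrees, forces in N, time in s.
With the tool pointing down it reaches from about 0.375 to 0.9 m from the base axis. Payload 3.1 kg.
Tool frame: the origin (TCP) lies where the fingers leave the gripper's body, on its centre line; the fingertips stand bot.tips_ahead ahead of it and the grasp point (between the pads) lies 51 mm ahead of it (bot.tips_ahead is the distance from the TCP to the fingertips, in m); z points along the fingers, x is the direction in which the jaws open and shut, and the axes are right-handed (so a half turn about z gives the same grasp; the last joint's range is limited). The gripper opens to 87 mm and grips with 3 to 60 N. Pads are 19 mm wide; open, the fingers measure 117 mm over their backs; the gripper's body (75 mm by 190 mm) begins 51 mm behind the grasp point.
Start: joints at [-81.503, 30.224, 82.088, -0, 67.689, -10.227], TCP at [0.201, -0.592, 0.292] pointing down, gripper open.
Joint ranges: [-176.69, 176.69], [-43.24, 126.21], [12.49, 139.97], [-82, 262], [0, 151.66], [-163.58, 163.58]. Speed limits (degrees/s): [159.86, 159.86, 180, 180, 180, 180].

## Interface

Orientations are given as a 3x3 rotation matrix whose columns are the frame's x, y, z axes.
In Python, from rig import bot, vision, nets gives the robot as it stands.
- The arm moves only by the tool play_rows, never from a script. Its argument "series" is a list of rows, each an object of numbers: "tx", "ty", "tz": the shift along the world's x, y, z as a fraction of full scale; "turn": the turn about the world's z as a fraction of full scale. A call has 1 to 10 rows; each row shifts and turns the commanded pose from where the row before left it; what a row does not reach is not made up. Full scale, the value 1, is 0.8 m for a shift and 60 degrees for a turn. A row lasts 1/10 s, in which the tool goes at most 50 mm and 8.59 degrees, less where a joint would pass 70% of its speed; a pose out of reach is approached as far as the arm can. A call with a number of a shift or a turn outside -1 to 1 is refused whole. A call with a gripper value outside its range is refused whole. "gripper" is the opening, from 0 (shut) to 1 (fully open), set as the call begins (left out, the last holds). The fingers move at their own pace and stop on an object; the grip force is fixed at half the most. Time passes only in rows, so rows that do not move let the fingers close. It gives the time, the measured TCP pose, the force and the opening at its end, in the units of the state.
- bot.read_state(): the state, without advancing time (a new reading comes with each control period).
- vision.capture(name): name is "scene" or "top"; returns a dict with "pixels" (384x512x3 uint8, blue, green, red), "fx", "fy", "cx", "cy" (pixels), "extrinsics" (4x4, takes a point from camera to world coordinates). Camera axes: x right, y down, z forward; pixel columns grow to the right and rows downward; lengths in m; the calibration is good to about 2 mm. A picture is of the moment at which its call begins. There is no depth.
- bot.hand_in(): hands the job in, once; it reports no verdict.
Trained networks look in a picture, given as the dict that the camera call returned (one of the last four; its "shot" number tells which), for a name from the list of things; names that differ only in an ending like _2 or _b are one class to them, and where a whole thing is asked for, a point or a joint stands for the part that bears it (a point fixed in the world has none). Each returns a list of dicts, best first, with "confidence" (0 to 1); they miss things now and then, are a little off and sometimes report something else, mostly with a low value. They report only what shows in the picture. A call takes as long as a camera call. They do not tell look-alikes from the thing itself.
- nets.look_for(picture, query): "at" ([column, row] as shares, 0 to 1, of the picture: columns of its width, rows of its height, amid what is visible of it).
- nets.masks_of(picture, query): "region" (384x512 bool, what is visible of it) and "at" ([column, row] as shares, 0 to 1, of the picture: columns of its width, rows of its height, amid what is visible of it).
The state is a dict: "time_s": time; "joint_positions": joint angles; "qvel": joint speeds; "tau": joint torques, N m; "position": TCP position; "tcp_rot": TCP orientation; "force": force on the tool from outside, world axes, zero at the start; "moment": the same for the moment, N m; "opening": opening from 0.0 (shut) to 1.0 (fully open).
Only numpy, scipy, OpenCV 4.12 (cv2) and the standard library are available. Lean on these libraries where they do the work, as an engineer would, in place of code of your own. Each camera call takes 0.05 s, during which the arm holds its last target.

## Task

The scale has just been checked: take the stack of four steel check weights off its pan and put each one away in the storage dish made for its size, the largest weight in the largest dish and so on down to the smallest. Set each weight down gently, flat inside the well; let none fall or tip over, and leave the sample jar where it stands.

Things in the scene. Friction and masses are not known exactly. Their poses are not given: they have to be found in the camera images.
- weight_a_center (a point): The largest check weight: a plain stainless steel disc 62 mm in diameter and 28 mm high, flat above and below, with a thin dark groove round it; at the start it lies flat on the scale's round pan, as part of the stack. The point is its centre, half-way up (14 mm over its underside); z is its axis, up.
- weight_b_center (a point): The second largest check weight: a plain stainless steel disc 48 mm in diameter and 28 mm high, flat above and below, with a thin dark groove round it; at the start it lies flat on the largest weight, as part of the stack. The point is its centre, half-way up (14 mm over its underside); z is its axis, up.
- weight_c_center (a point): The second smallest check weight: a plain stainless steel disc 35 mm in diameter and 28 mm high, flat above and below, with a thin dark groove round it; at the start it lies flat on the second largest weight, as part of the stack. The point is its centre, half-way up (14 mm over its underside); z is its axis, up.
- weight_d_center (a point): The smallest check weight: a plain stainless steel disc 23 mm in diameter and 28 mm high, flat above and below, with a thin dark groove round it; at the start it lies flat on the second smallest weight, as part of the stack. The point is its centre, half-way up (14 mm over its underside); z is its axis, up.
- dish_a_well (a point): The storage dish of the largest weight: a low round white plastic dish, fixed to the table, with a round well 76 mm wide (14 mm wider than its weight), 88 mm across outside and 10 mm high over the table, wall 6 mm. The point is the centre of the well's floor, 4 mm over the table and 6 mm under the rim; z is up.
- dish_b_well (a point): The storage dish of the second largest weight: a low round white plastic dish, fixed to the table, with a round well 62 mm wide (14 mm wider than its weight), 74 mm across outside and 10 mm high over the table, wall 6 mm. The point is the centre of the well's floor, 4 mm over the table and 6 mm under the rim; z is up.
- dish_c_well (a point): The storage dish of the second smallest weight: a low round white plastic dish, fixed to the table, with a round well 49 mm wide (14 mm wider than its weight), 61 mm across outside and 10 mm high over the table, wall 6 mm. The point is the centre of the well's floor, 4 mm over the table and 6 mm under the rim; z is up.
- dish_d_well (a point): The storage dish of the smallest weight: a low round white plastic dish, fixed to the table, with a round well 37 mm wide (14 mm wider than its weight), 49 mm across outside and 10 mm high over the table, wall 6 mm. The point is the centre of the well's floor, 4 mm over the table and 6 mm under the rim; z is up.
- scale: White bench scale with a blue key panel and a round steel pan on top, fixed to the table. 245 mm along its x, 192 mm along its y; its top, the pan, is 85 mm over the table. The origin is the centre of its underside. The round pan, 122 mm across, is centred 44 mm along +x from the origin; the blue key panel slopes down toward -x. The stack of weights stands near the middle of the pan.
- jar_center (a point): Loose sample jar with an orange screw lid, 69 mm across and 75 mm high, standing on the table beside the work; a bystander. The point is its centre, half-way up.
Mind the look-alikes: they are no part of the job. What is shaped like the part that bears weight_a_center but orange or purple is not meant.

How it is judged:
By the outcome, as a careful person would: the job done as asked, in the order asked, and still so for the second after the job is handed in, with the robot touching nothing.
It also fails if it takes over 104 s, if anything falls off the work surface, if the arm or the gripper's body presses on something with over 40 N, if the wrist force passes 120 N, or if a joint passes its speed limit or range.

## Working session

There is one attempt and no reset: what is moved stays moved. The work goes in short steps, Python scripts to look and compute and a tool call to move; the robot and the scene stay as the last step left them, time stands still between calls to the robot, and variables do not carry over. Pictures are saved under pics/ and viewed, and the job is handed in when it is done.

Besides the shell and the picture viewer there is one more tool, called after "Request:" by a JSON object that holds its "name" and its "arguments". play_rows: Moves the arm, as the interface text tells. Shift numbers are shares of 0.8 m and turn numbers shares of 60 degrees, none past 1 either way. Its arguments: {"type":"object","properties":{"series":{"type":"array"},"gripper":{"type":"number"}},"required":["series"]}

```bash
mkdir -p pics; ls
python3 - <<'E'
from rig import bot, vision, nets
import cv2,numpy as np
print(bot.read_state(), bot.tips_ahead)
for n in ["scene","top"]:
    p=vision.capture(n); cv2.imwrite(f"pics/{n}0.png",p["pixels"])
    print(n,p["fx"],p["fy"],p["cx"],p["cy"],np.round(p["extrinsics"],4).tolist())
    for q in ["weight_a_center","dish_a_well","scale","jar_center"]:
        print(q,[(np.round(np.array(d["at"])*[512,384],1).tolist(),round(d["confidence"],2)) for d in nets.look_for(p,q)])
E
```

```text
pics
{'time_s': 0.0, 'joint_positions': array([-8.15043102e+01,  3.02767520e+01,  8.21566614e+01, -1.11810480e-03,
        6.76871169e+01, -1.02289079e+01]), 'qvel': array([-0.10787324,  0.0854448 , -0.02983878,  0.01976297, -0.08163957,
        0.05068003]), 'tau': array([ 8.08253990e-04, -4.40041494e+01, -1.76588738e+01,  6.32102718e-02,
        5.81855793e-02, -1.75753626e-04]), 'position': array([ 0.20055743, -0.59133558,  0.29129367]), 'tcp_rot': array([[ 3.21026302e-01, -9.47070222e-01, -3.28638046e-04],
       [-9.47068009e-01, -3.21026273e-01,  2.07789917e-03],
       [-2.07341788e-03, -3.55817706e-04, -9.99997787e-01]]), 'force': array([-0.10989008, -0.05489958,  0.10629191]), 'moment': array([-0.04742081, -0.01809647, -0.00935555]), 'opening': 1.00260753434078} 0.0697
scene 374.51829215352245 374.51829215352245 257.912079774535 191.17631052556547 [[-0.8484, -0.3949, 0.3527, 0.1748], [-0.5291, 0.6548, -0.5396, 0.6628], [-0.0178, -0.6444, -0.7645, 1.0255], [0.0, 0.0, 0.0, 1.0]]
weight_a_center [([220.8, 198.0], 0.65), ([305.2, 160.0], 0.59), ([270.6, 202.3], 0.53), ([252.6, 298.1], 0.22)]
dish_a_well [([336.5, 177.5], 0.55)]
scale [([281.8, 224.8], 0.84), ([267.3, 206.6], 0.16)]
jar_center [([183.6, 323.9], 0.8)]
top 423.3377590105663 423.3377590105663 249.5802536229453 191.8575382225421 [[-0.0033, -0.9991, 0.0425, 0.5062], [-0.9999, 0.0039, 0.0136, 0.032], [-0.0137, -0.0425, -0.999, 1.5742], [0.0, 0.0, 0.0, 1.0]]
weight_a_center [([335.3, 189.0], 0.62)]
dish_a_well [([336.7, 225.0], 0.93)]
scale [([253.7, 212.7], 0.59)]
jar_center [([140.0, 193.7], 0.76)]
```

View pics/scene0.png

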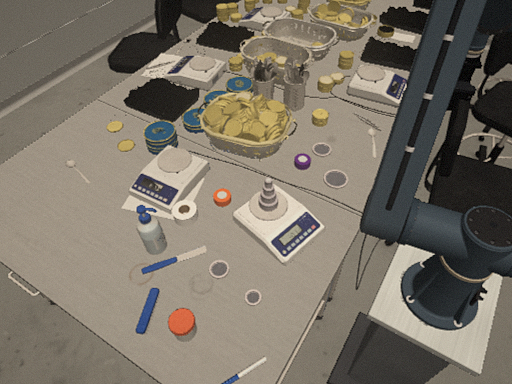

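View pics/top0.png

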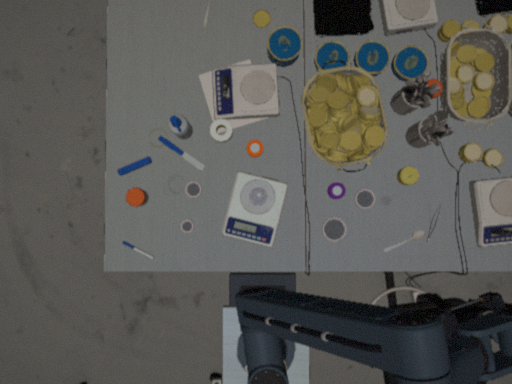

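Run:
```python
import cv2
a=cv2.imread("pics/top0.png")[130:290,180:380];cv2.imwrite("pics/top0z.png",cv2.resize(a,None,fx=4,fy=3.75,interpolation=cv2.INTER_CUBIC)[:600])
a=cv2.imread("pics/scene0.png")[130:330,150:400];cv2.imwrite("pics/scene0z.png",cv2.resize(a,None,fx=3,fy=3,interpolation=cv2.INTER_CUBIC))
```

```text
(no output)
```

View pics/top0z.png

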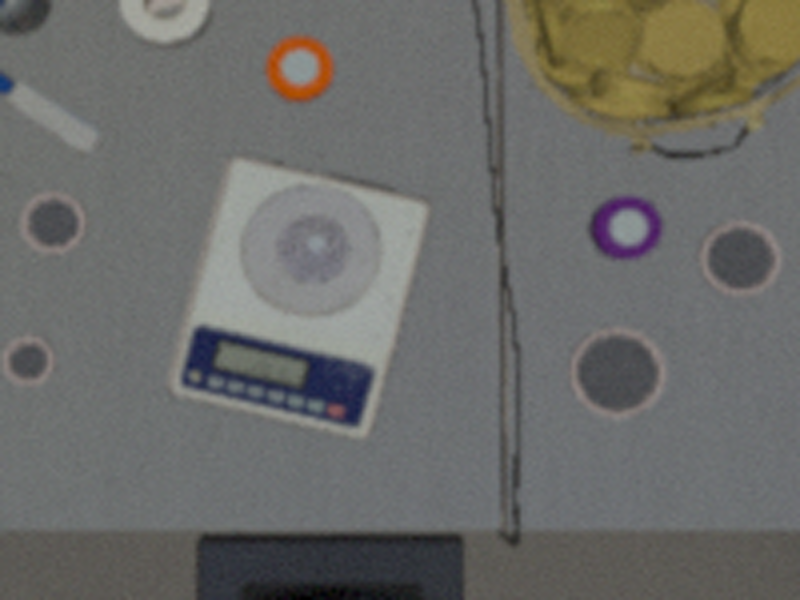

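View pics/scene0z.png

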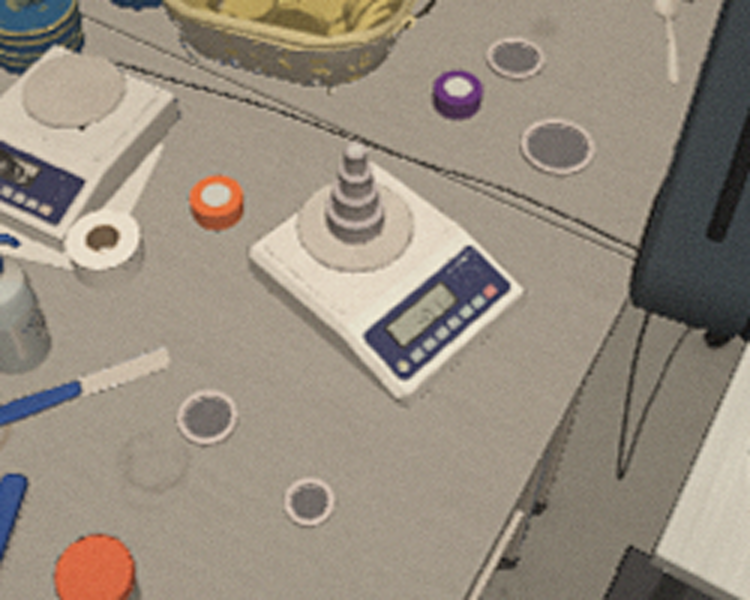

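The top view shows dish A near (334,229), B (365,199), C (193,190) and D (187,227), with the stack near (260,193) on the scale pan. The orange (255,149) and purple (337,190) discs are look-alikes, and the jar is at (135,197). Next I measure positions.

```bash
cat > h.py <<'E'
import numpy as np,cv2
def ray(p,uv):
    E=np.array(p["extrinsics"]);d=E[:3,:3]@[(uv[0]-p["cx"])/p["fx"],(uv[1]-p["cy"])/p["fy"],1];return E[:3,3],d
def at_z(p,uv,z):
    o,d=ray(p,uv);return o+d*(z-o[2])/d[2]
def proj(p,X):
    E=np.array(p["extrinsics"]);c=(np.asarray(X)-E[:3,3])@E[:3,:3];return np.stack([c[...,0]/c[...,2]*p["fx"]+p["cx"],c[...,1]/c[...,2]*p["fy"]+p["cy"]],-1)
def circ(c,r,n=72):
    t=np.linspace(0,2*np.pi,n,endpoint=False);return np.stack([c[0]+r*np.cos(t),c[1]+r*np.sin(t),np.full(n,c[2])],-1)
E
python3 - <<'E'
from rig import bot, vision, nets
from h import *
from scipy.optimize import minimize
T=[vision.capture("top") for _ in range(1)][0]; S=vision.capture("scene")
top0={"a":(334,229),"b":(365,199),"c":(193,190),"d":(187,227)}
Rw={"a":.038,"b":.031,"c":.0245,"d":.0185}
for p,n in((T,"top"),(S,"scene")):
    g=cv2.cvtColor(p["pixels"],cv2.COLOR_BGR2GRAY).astype(np.float32)
    for k in top0:
        X0=at_z(T,top0[k],.004)
        def cost(xy):
            # rim ring bright (r+3mm, z=.010), vs inside dark and outside
            def s(r,z): 
                uv=proj(p,circ((*xy,z),r)).astype(np.float32);return cv2.remap(g,uv[:,0][None],uv[:,1][None],cv2.INTER_LINEAR).mean()
            return -(2*s(Rw[k]+.003,.010)-s(Rw[k]-.003,.004)-s(Rw[k]+.012,.0))
        gx=np.arange(-.02,.0201,.001);best=min((cost((X0[0]+a,X0[1]+b)),X0[0]+a,X0[1]+b) for a in gx for b in gx)
        r=minimize(cost,best[1:],method="Nelder-Mead",options=dict(initial_simplex=np.array(best[1:])+np.array([[0,0],[.002,0],[0,.002]])))
        print(n,k,np.round(r.x,4),round(r.fun,1),"init",X0[:2].round(3))
    # other objects
for k,uv in {"scale pan":(257,196,.085),"jar":(135,197,.075),"purple":(338,190,.028),"orange":(255,149,.028),"basketnear":(345,165,.05)}.items(): print(k,at_z(T,uv[:2],uv[2]).round(3))
a=S["pixels"][165:235,235:305];cv2.imwrite("pics/st_s.png",cv2.resize(a,None,fx=8,fy=8,interpolation=cv2.INTER_CUBIC))
a=T["pixels"][165:225,230:290];cv2.imwrite("pics/st_t.png",cv2.resize(a,None,fx=8,fy=8,interpolation=cv2.INTER_CUBIC))
E
```

```text
top a [ 0.4351 -0.2567] -45.7 init [ 0.435 -0.258]
top b [ 0.5467 -0.3714] -44.0 init [ 0.545 -0.373]
top c [0.5845 0.2641] -44.4 init [0.581 0.264]
top d [0.4482 0.2868] -46.5 init [0.444 0.286]
scene a [ 0.4353 -0.2546] -58.7 init [ 0.435 -0.258]
scene b [ 0.546  -0.3679] -47.4 init [ 0.545 -0.373]
scene c [0.5839 0.2656] -90.8 init [0.581 0.264]
scene d [0.4475 0.2885] -102.2 init [0.444 0.286]
scale pan [0.555 0.026 0.085]
jar [0.553 0.46  0.075]
purple [ 0.578 -0.269  0.028]
orange [0.729 0.033 0.028]
basketnear [ 0.667 -0.291  0.05 ]
```

View pics/st_s.png

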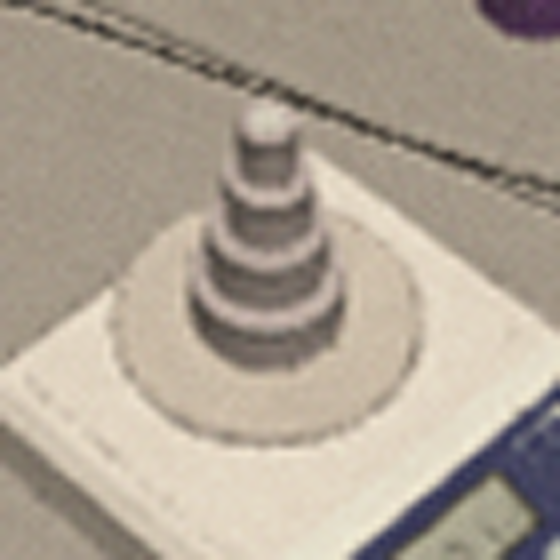

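View pics/st_t.png

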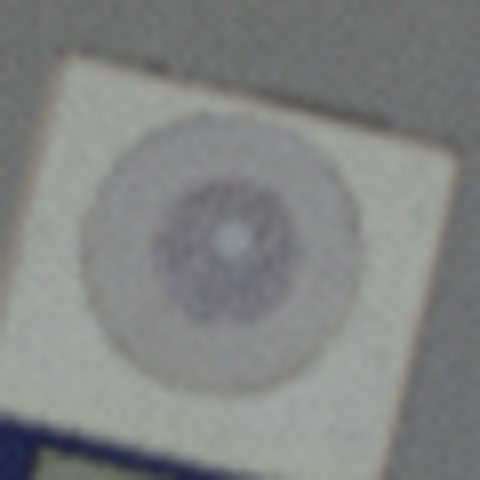

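Run:
```python
from rig import vision
from h import *
T=vision.capture("top");S=vision.capture("scene")
f=lambda o,c:(o[0]+c[0]/8-.5+1/16,o[1]+c[1]/8-.5+1/16)
print("d top/top",at_z(T,f((230,165),(234,240)),.197),"d top/scene",at_z(S,f((235,165),(268,122)),.197))
print("a top",at_z(T,f((230,165),(228,250)),.113)); print("pan",at_z(T,f((230,165),(222,253)),.085),at_z(S,f((235,165),(267,325)),.085))
# overlay best common centre on scene & top
im={}
for n,p,o in(("t",T,(230,165)),("s",S,(235,165))):
    a=cv2.resize(p["pixels"][o[1]:o[1]+70,o[0]:o[0]+70],None,fx=8,fy=8,interpolation=cv2.INTER_CUBIC)
    for r,z in((.031,.085),(.031,.113),(.024,.141),(.0175,.169),(.0115,.197)):
        uv=((proj(p,circ((.5515,.0205,z),r))-o+.5)*8).astype(int);cv2.polylines(a,[uv],True,(0,255,0),1)
    im[n]=a
cv2.imwrite("pics/ov.png",cv2.resize(np.hstack([im["t"],im["s"]]),(800,400)))
```

```text
d top/top [0.55596777 0.02069884 0.197     ] d top/scene [0.5544822  0.02499199 0.197     ]
a top [0.55469207 0.02261599 0.113     ]
pan [0.55431017 0.02508005 0.085     ] [0.5504144  0.03192204 0.085     ]
```

View pics/ov.png

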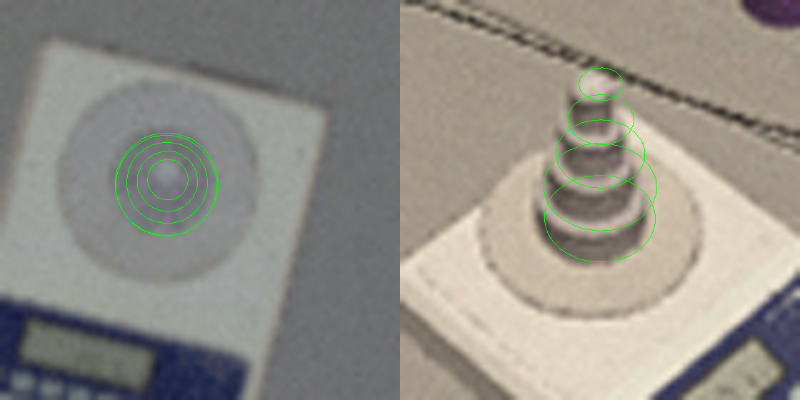

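Request:
{"name": "play_rows", "arguments": {"series": [{"tx": 0.028,"ty": 0.048},{"tx": 0.028,"ty": 0.048},{"tx": 0.028,"ty": 0.048},{"tx": 0.028,"ty": 0.048},{"tx": 0.028,"ty": 0.048},{"tx": 0.028,"ty": 0.048},{"tx": 0.028,"ty": 0.048},{"tx": 0.028,"ty": 0.048},{"tx": 0.028,"ty": 0.048},{"tx": 0.028,"ty": 0.048}], "gripper": 1}}

```text
invalid input
```

Request:
{"name": "play_rows", "arguments": {"series": [{"tx": 0.028,"ty": 0.048},{"tx": 0.028,"ty": 0.048},{"tx": 0.028,"ty": 0.048},{"tx": 0.028,"ty": 0.048},{"tx": 0.028,"ty": 0.048},{"tx": 0.024,"ty": 0.048},{"tx": 0,"ty": 0},{"tx": 0}]}}

```text
invalid input
```

Request:
{"name": "play_rows", "arguments": {"series": [{"tx": 0.028,"ty": 0.048,"tz": 0,"turn": 0},{"tx": 0.028,"ty": 0.048,"tz": 0,"turn": 0}], "gripper": 1.0}}

```text
time_s: 0.9
position: [0.2453, -0.5151, 0.2921]
tcp_rot: [[0.318, -0.948, 0.0], [-0.948, -0.318, -0.001], [0.001, -0.0, -1.0]]
force: [1.5, 0.1, 0.9]
opening: 1.001
```

Request:
{"name": "play_rows", "arguments": {"series": [{"tx": 0.028,"ty": 0.048,"tz": 0,"turn": 0},{"tx": 0.028,"ty": 0.048,"tz": 0,"turn": 0},{"tx": 0.028,"ty": 0.048,"tz": 0,"turn": 0},{"tx": 0.028,"ty": 0.048,"tz": 0,"turn": 0},{"tx": 0.028,"ty": 0.048,"tz": 0,"turn": 0},{"tx": 0.028,"ty": 0.048,"tz": 0,"turn": 0},{"tx": 0.028,"ty": 0.048,"tz": 0,"turn": 0},{"tx": 0.028,"ty": 0.048,"tz": 0,"turn": 0},{"tx": 0.028,"ty": 0.048,"tz": 0,"turn": 0},{"tx": 0.028,"ty": 0.048,"tz": 0,"turn": 0}]}}

```text
time_s: 1.9
position: [0.4703, -0.1295, 0.2926]
tcp_rot: [[0.321, -0.947, 0.001], [-0.947, -0.321, -0.0], [0.001, -0.001, -1.0]]
force: [0.7, -0.2, -0.1]
opening: 0.999
```

Request:
{"name": "play_rows", "arguments": {"series": [{"tx": 0.028,"ty": 0.048,"tz": 0,"turn": 0},{"tx": 0.028,"ty": 0.048,"tz": 0,"turn": 0},{"tx": 0.028,"ty": 0.048,"tz": 0,"turn": 0},{"tx": 0.023,"ty": 0.048,"tz": 0,"turn": 0},{"tx": 0,"ty": 0,"tz": 0,"turn": 0},{"tx": 0,"ty": 0,"tz": 0,"turn": 0}]}}

```text
time_s: 2.5
position: [0.555, 0.0233, 0.2921]
tcp_rot: [[0.324, -0.946, -0.0], [-0.946, -0.324, -0.001], [0.0, 0.001, -1.0]]
force: [-0.8, 0.8, -0.8]
opening: 0.996
```

Run:
```python
from rig import vision,bot
import cv2,numpy as np
print(bot.read_state()["position"])
S=vision.capture("scene")["pixels"];T=vision.capture("top")["pixels"]
cv2.imwrite("pics/m1.png",np.hstack([cv2.resize(S[110:250,190:340],(400,373),interpolation=2),cv2.resize(T[120:260,190:340],(400,373),interpolation=2)]))
```

```text
[0.55498966 0.02332618 0.29210208]
```

View pics/m1.png

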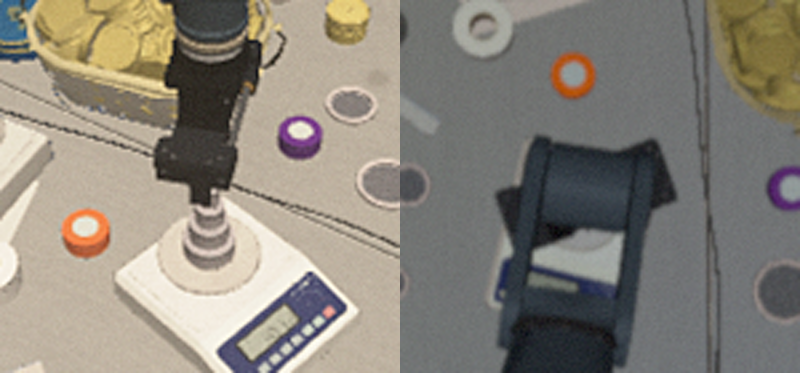

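Request:
{"name": "play_rows", "arguments": {"series": [{"tx": 0,"ty": 0,"tz": -0.015,"turn": 0},{"tx": 0,"ty": 0,"tz": -0.015,"turn": 0},{"tx": 0,"ty": 0,"tz": -0.015,"turn": 0},{"tx": 0,"ty": 0,"tz": -0.01,"turn": 0},{"tx": 0,"ty": 0,"tz": 0,"turn": 0},{"tx": 0,"ty": 0,"tz": 0,"turn": 0}]}}

```text
time_s: 3.2
position: [0.5551, 0.0224, 0.2479]
tcp_rot: [[0.321, -0.947, -0.001], [-0.947, -0.321, 0.0], [-0.0, 0.001, -1.0]]
force: [-0.6, 0.2, -0.2]
opening: 0.998
```

Request:
{"name": "play_rows", "arguments": {"series": [{"tx": 0,"ty": 0,"tz": 0,"turn": 0},{"tx": 0,"ty": 0,"tz": 0,"turn": 0},{"tx": 0,"ty": 0,"tz": 0,"turn": 0},{"tx": 0,"ty": 0,"tz": 0,"turn": 0},{"tx": 0,"ty": 0,"tz": 0,"turn": 0},{"tx": 0,"ty": 0,"tz": 0,"turn": 0},{"tx": 0,"ty": 0,"tz": 0,"turn": 0},{"tx": 0,"ty": 0,"tz": 0,"turn": 0}], "gripper": 0.1}}

```text
time_s: 4.0
position: [0.5551, 0.0225, 0.2483]
tcp_rot: [[0.321, -0.947, 0.0], [-0.947, -0.321, 0.0], [0.0, -0.0, -1.0]]
force: [-0.2, -0.4, 0.8]
opening: 0.357
```

Request:
{"name": "play_rows", "arguments": {"series": [{"tx": 0,"ty": 0,"tz": 0,"turn": 0},{"tx": 0,"ty": 0,"tz": 0,"turn": 0},{"tx": 0,"ty": 0,"tz": 0,"turn": 0},{"tx": 0,"ty": 0,"tz": 0,"turn": 0}]}}

```text
time_s: 4.4
position: [0.555, 0.0226, 0.2483]
tcp_rot: [[0.321, -0.947, -0.0], [-0.947, -0.321, 0.0], [-0.0, 0.0, -1.0]]
force: [0.0, 0.5, 0.5]
opening: 0.254
```

Request:
{"name": "play_rows", "arguments": {"series": [{"tx": 0,"ty": 0,"tz": 0,"turn": 0},{"tx": 0,"ty": 0,"tz": 0.005,"turn": 0},{"tx": 0,"ty": 0,"tz": 0.01,"turn": 0},{"tx": 0,"ty": 0,"tz": 0.015,"turn": 0},{"tx": 0,"ty": 0,"tz": 0.015,"turn": 0},{"tx": 0,"ty": 0,"tz": 0.01,"turn": 0},{"tx": 0,"ty": 0,"tz": 0,"turn": 0}]}}

```text
time_s: 5.1
position: [0.556, 0.0224, 0.2943]
tcp_rot: [[0.321, -0.947, 0.004], [-0.947, -0.321, -0.001], [0.002, -0.004, -1.0]]
force: [0.3, 0.0, -1.6]
opening: 0.258
```

```bash
cat > look.py <<'E'
import sys
from rig import vision,bot
import cv2,numpy as np
n,u,v=sys.argv[1],int(sys.argv[2]),int(sys.argv[3])
S=vision.capture("scene")["pixels"]
cv2.imwrite(f"pics/{n}.png",cv2.resize(S[max(v-60,0):v+60,max(u-70,0):u+70],None,fx=5,fy=5,interpolation=2))
E
python3 look.py m2 268 190
```

```text
(no output)
```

View pics/m2.png

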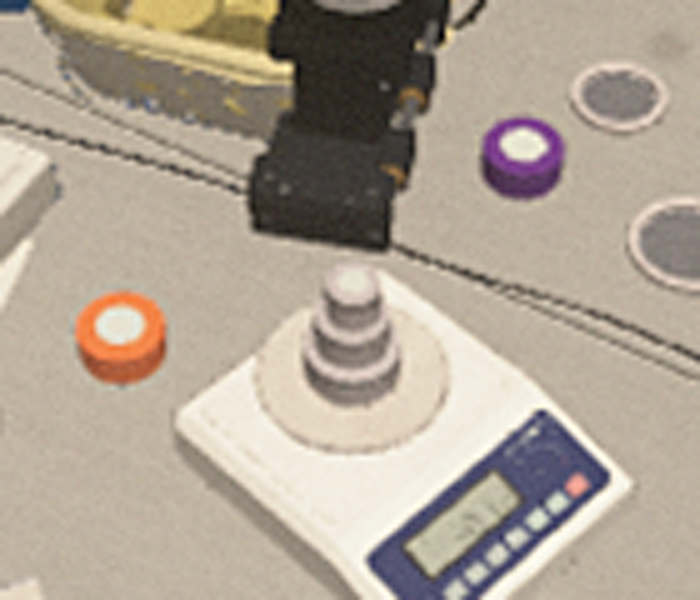

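Request:
{"name": "play_rows", "arguments": {"series": [{"tx": -0.006,"ty": 0.014,"tz": 0,"turn": 0},{"tx": -0.011,"ty": 0.0276,"tz": 0,"turn": 0},{"tx": -0.011,"ty": 0.0276,"tz": 0,"turn": 0},{"tx": -0.011,"ty": 0.0276,"tz": 0,"turn": 0},{"tx": -0.011,"ty": 0.0276,"tz": 0,"turn": 0},{"tx": -0.011,"ty": 0.0276,"tz": 0,"turn": 0},{"tx": -0.011,"ty": 0.0276,"tz": 0,"turn": 0},{"tx": -0.011,"ty": 0.0276,"tz": 0,"turn": 0},{"tx": -0.011,"ty": 0.0276,"tz": 0,"turn": 0},{"tx": -0.011,"ty": 0.0276,"tz": 0,"turn": 0}]}}

```text
time_s: 6.15
position: [0.4694, 0.2338, 0.2916]
tcp_rot: [[0.321, -0.947, -0.002], [-0.947, -0.321, -0.0], [-0.001, 0.002, -1.0]]
force: [0.9, -0.4, -1.4]
opening: 0.255
```

Request:
{"name": "play_rows", "arguments": {"series": [{"tx": -0.011,"ty": 0.0276,"tz": 0,"turn": 0},{"tx": -0.012,"ty": 0.0276,"tz": 0,"turn": 0},{"tx": -0.006,"ty": 0.014,"tz": 0,"turn": 0},{"tx": 0,"ty": 0,"tz": -0.01,"turn": 0},{"tx": 0,"ty": 0,"tz": -0.03,"turn": 0},{"tx": 0,"ty": 0,"tz": -0.03,"turn": 0},{"tx": 0,"ty": 0,"tz": -0.03,"turn": 0},{"tx": 0,"ty": 0,"tz": -0.03,"turn": 0},{"tx": 0,"ty": 0,"tz": -0.03,"turn": 0},{"tx": 0,"ty": 0,"tz": -0.01,"turn": 0}]}}

```text
time_s: 7.15
position: [0.4467, 0.2862, 0.1535]
tcp_rot: [[0.32, -0.947, -0.005], [-0.947, -0.32, -0.002], [0.001, 0.006, -1.0]]
force: [-0.5, 0.1, -0.8]
opening: 0.252
```

Request:
{"name": "play_rows", "arguments": {"series": [{"tx": 0,"ty": 0,"tz": -0.02,"turn": 0},{"tx": 0,"ty": 0,"tz": -0.02,"turn": 0},{"tx": 0,"ty": 0,"tz": 0,"turn": 0},{"tx": 0,"ty": 0,"tz": 0,"turn": 0}]}}

```text
time_s: 7.55
position: [0.4482, 0.2875, 0.1244]
tcp_rot: [[0.321, -0.947, -0.0], [-0.947, -0.321, -0.0], [0.0, 0.0, -1.0]]
force: [-0.0, 0.6, -0.6]
opening: 0.253
```

```bash
python3 look.py m3 253 285
```

```text
(no output)
```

View pics/m3.png

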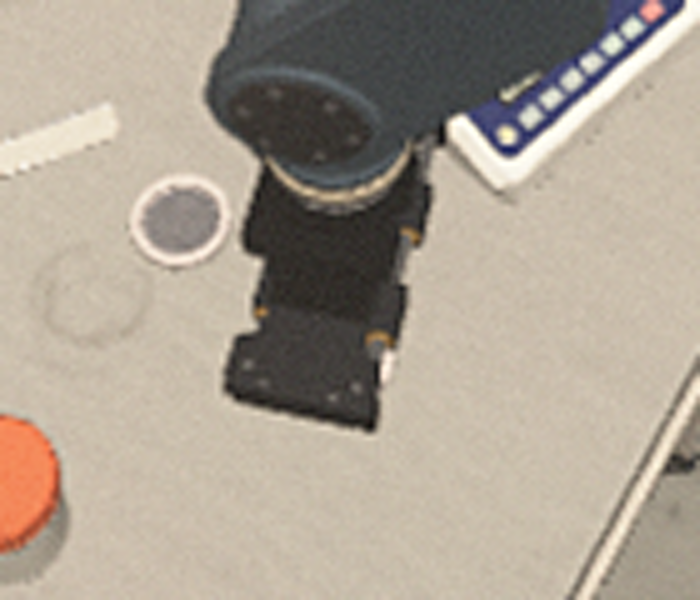

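Request:
{"name": "play_rows", "arguments": {"series": [{"tx": 0,"ty": 0,"tz": -0.02,"turn": 0},{"tx": 0,"ty": 0,"tz": -0.015,"turn": 0},{"tx": 0,"ty": 0,"tz": -0.01,"turn": 0},{"tx": 0,"ty": 0,"tz": 0,"turn": 0},{"tx": 0,"ty": 0,"tz": 0,"turn": 0}]}}

```text
time_s: 8.1
position: [0.4479, 0.2878, 0.0883]
tcp_rot: [[0.321, -0.947, -0.0], [-0.947, -0.321, -0.0], [-0.0, 0.0, -1.0]]
force: [-0.0, -0.0, -1.6]
opening: 0.25
```

Request:
{"name": "play_rows", "arguments": {"series": [{"tx": 0,"ty": 0,"tz": -0.002,"turn": 0},{"tx": 0,"ty": 0,"tz": -0.002,"turn": 0},{"tx": 0,"ty": 0,"tz": -0.001,"turn": 0},{"tx": 0,"ty": 0,"tz": 0,"turn": 0}]}}

```text
time_s: 8.5
position: [0.4479, 0.2878, 0.0843]
tcp_rot: [[0.321, -0.947, 0.0], [-0.947, -0.321, 0.0], [0.0, -0.0, -1.0]]
force: [-0.6, -0.8, -1.4]
opening: 0.256
```

Request:
{"name": "play_rows", "arguments": {"series": [{"tx": 0,"ty": 0,"tz": -0.001,"turn": 0},{"tx": 0,"ty": 0,"tz": 0,"turn": 0},{"tx": 0,"ty": 0,"tz": 0,"turn": 0}]}}

```text
time_s: 8.8
position: [0.4478, 0.2878, 0.0835]
tcp_rot: [[0.321, -0.947, -0.0], [-0.947, -0.321, 0.0], [-0.0, -0.0, -1.0]]
force: [0.4, 0.2, -1.7]
opening: 0.254
```

Request:
{"name": "play_rows", "arguments": {"series": [{"tx": 0,"ty": 0,"tz": -0.0007,"turn": 0},{"tx": 0,"ty": 0,"tz": 0,"turn": 0},{"tx": 0,"ty": 0,"tz": 0,"turn": 0}]}}

```text
time_s: 9.1
position: [0.4479, 0.2878, 0.0834]
tcp_rot: [[0.321, -0.947, 0.0], [-0.947, -0.321, 0.0], [0.0, -0.0, -1.0]]
force: [0.1, -0.9, 5.4]
opening: 0.255
```

Request:
{"name": "play_rows", "arguments": {"series": [{"tx": 0,"ty": 0,"tz": 0,"turn": 0},{"tx": 0,"ty": 0,"tz": 0,"turn": 0},{"tx": 0,"ty": 0,"tz": 0,"turn": 0},{"tx": 0,"ty": 0,"tz": 0,"turn": 0},{"tx": 0,"ty": 0,"tz": 0,"turn": 0}], "gripper": 0.6}}

```text
time_s: 9.6
position: [0.4478, 0.2878, 0.0827]
tcp_rot: [[0.321, -0.947, -0.0], [-0.947, -0.321, -0.0], [-0.0, 0.0, -1.0]]
force: [-0.4, -0.1, 0.4]
opening: 0.573
```

Request:
{"name": "play_rows", "arguments": {"series": [{"tx": 0,"ty": 0,"tz": 0.01,"turn": 0},{"tx": 0,"ty": 0,"tz": 0.02,"turn": 0},{"tx": 0,"ty": 0,"tz": 0.04,"turn": 0},{"tx": 0,"ty": 0,"tz": 0.04,"turn": 0},{"tx": 0,"ty": 0,"tz": 0.04,"turn": 0},{"tx": 0,"ty": 0,"tz": 0.04,"turn": 0},{"tx": 0,"ty": 0,"tz": 0.04,"turn": 0},{"tx": 0,"ty": 0,"tz": 0.02,"turn": 0},{"tx": 0,"ty": 0,"tz": 0,"turn": 0}], "gripper": 1.0}}

```text
time_s: 10.5
position: [0.449, 0.2883, 0.286]
tcp_rot: [[0.321, -0.947, 0.006], [-0.947, -0.321, 0.002], [-0.0, -0.007, -1.0]]
force: [1.1, 0.1, -0.6]
opening: 1.003
```

```bash
python3 look.py m4 253 285
```

```text
(no output)
```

View pics/m4.png

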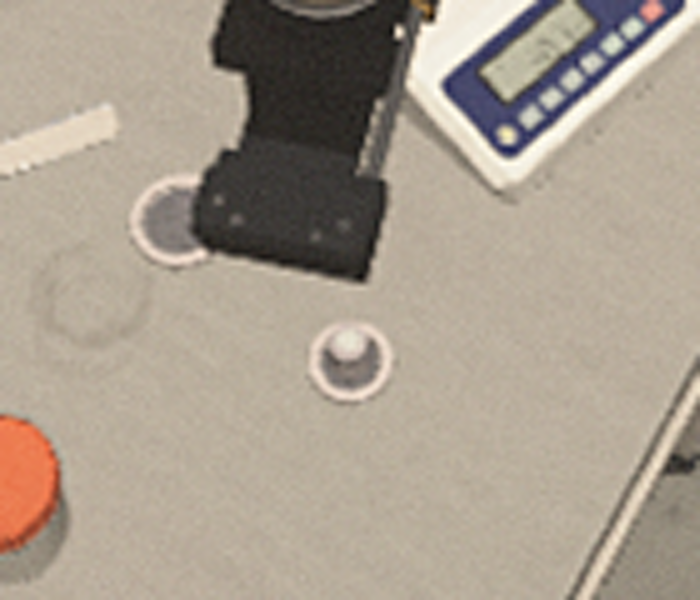

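Request:
{"name": "play_rows", "arguments": {"series": [{"tx": 0.0134,"ty": -0.0332,"tz": 0,"turn": 0},{"tx": 0.0134,"ty": -0.0332,"tz": 0,"turn": 0},{"tx": 0.0134,"ty": -0.0332,"tz": 0,"turn": 0},{"tx": 0.0134,"ty": -0.0332,"tz": 0,"turn": 0},{"tx": 0.0134,"ty": -0.0332,"tz": 0,"turn": 0},{"tx": 0.0134,"ty": -0.0332,"tz": 0,"turn": 0},{"tx": 0.0134,"ty": -0.0332,"tz": 0,"turn": 0},{"tx": 0.0134,"ty": -0.0332,"tz": 0,"turn": 0},{"tx": 0.0134,"ty": -0.0332,"tz": 0,"turn": 0},{"tx": 0.0134,"ty": -0.0332,"tz": 0,"turn": 0}], "gripper": 1.0}}

```text
time_s: 11.55
position: [0.5543, 0.0212, 0.281]
tcp_rot: [[0.321, -0.947, -0.004], [-0.947, -0.321, 0.001], [-0.002, 0.003, -1.0]]
force: [0.7, 1.0, -0.5]
opening: 1.0
```

Request:
{"name": "play_rows", "arguments": {"series": [{"tx": 0,"ty": 0,"tz": 0,"turn": 0},{"tx": 0,"ty": 0,"tz": -0.02,"turn": 0},{"tx": 0,"ty": 0,"tz": -0.02,"turn": 0},{"tx": 0,"ty": 0,"tz": -0.02,"turn": 0},{"tx": 0,"ty": 0,"tz": -0.01,"turn": 0},{"tx": 0,"ty": 0,"tz": 0,"turn": 0},{"tx": 0,"ty": 0,"tz": 0,"turn": 0}]}}

```text
time_s: 12.25
position: [0.5549, 0.0226, 0.2267]
tcp_rot: [[0.321, -0.947, -0.001], [-0.947, -0.321, 0.0], [-0.0, 0.001, -1.0]]
force: [0.1, 0.2, 0.0]
opening: 1.002
```

Request:
{"name": "play_rows", "arguments": {"series": [{"tx": 0,"ty": 0,"tz": -0.0083,"turn": 0},{"tx": 0,"ty": 0,"tz": 0,"turn": 0},{"tx": 0,"ty": 0,"tz": 0,"turn": 0}]}}

```text
time_s: 12.55
position: [0.5551, 0.0222, 0.2204]
tcp_rot: [[0.321, -0.947, 0.0], [-0.947, -0.321, -0.0], [0.0, -0.0, -1.0]]
force: [-0.1, -0.2, -0.6]
opening: 1.0
```

Request:
{"name": "play_rows", "arguments": {"series": [{"tx": 0,"ty": 0,"tz": 0,"turn": 0},{"tx": 0,"ty": 0,"tz": 0,"turn": 0},{"tx": 0,"ty": 0,"tz": 0,"turn": 0},{"tx": 0,"ty": 0,"tz": 0,"turn": 0},{"tx": 0,"ty": 0,"tz": 0,"turn": 0},{"tx": 0,"ty": 0,"tz": 0,"turn": 0},{"tx": 0,"ty": 0,"tz": 0,"turn": 0},{"tx": 0,"ty": 0,"tz": 0,"turn": 0},{"tx": 0,"ty": 0,"tz": 0,"turn": 0},{"tx": 0,"ty": 0,"tz": 0,"turn": 0}], "gripper": 0.2}}

```text
time_s: 13.55
position: [0.5549, 0.0224, 0.2202]
tcp_rot: [[0.321, -0.947, -0.0], [-0.947, -0.321, 0.0], [-0.001, 0.0, -1.0]]
force: [-0.6, 1.5, 0.8]
opening: 0.394
```

Request:
{"name": "play_rows", "arguments": {"series": [{"tx": 0,"ty": 0,"tz": 0,"turn": 0},{"tx": 0,"ty": 0,"tz": 0,"turn": 0}]}}

```text
time_s: 13.75
position: [0.5549, 0.0224, 0.2202]
tcp_rot: [[0.321, -0.947, -0.0], [-0.947, -0.321, 0.0], [-0.0, 0.0, -1.0]]
force: [-0.3, 2.1, 0.4]
opening: 0.393
```

Request:
{"name": "play_rows", "arguments": {"series": [{"tx": 0,"ty": 0,"tz": 0.005,"turn": 0},{"tx": 0,"ty": 0,"tz": 0.01,"turn": 0},{"tx": 0,"ty": 0,"tz": 0.015,"turn": 0},{"tx": 0,"ty": 0,"tz": 0.015,"turn": 0},{"tx": 0,"ty": 0,"tz": 0.01,"turn": 0},{"tx": 0,"ty": 0,"tz": 0.005,"turn": 0},{"tx": 0.0018,"ty": 0.014,"tz": 0,"turn": 0},{"tx": 0.0033,"ty": 0.0275,"tz": 0,"turn": 0},{"tx": 0.0033,"ty": 0.0275,"tz": 0,"turn": 0},{"tx": 0.0033,"ty": 0.0275,"tz": 0,"turn": 0}]}}

```text
time_s: 14.75
position: [0.564, 0.1009, 0.2677]
tcp_rot: [[0.321, -0.947, -0.001], [-0.947, -0.321, 0.0], [-0.001, 0.001, -1.0]]
force: [-0.2, -0.2, -2.1]
opening: 0.393
```

```bash
python3 look.py m5 268 190
```

```text
(no output)
```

View pics/m5.png

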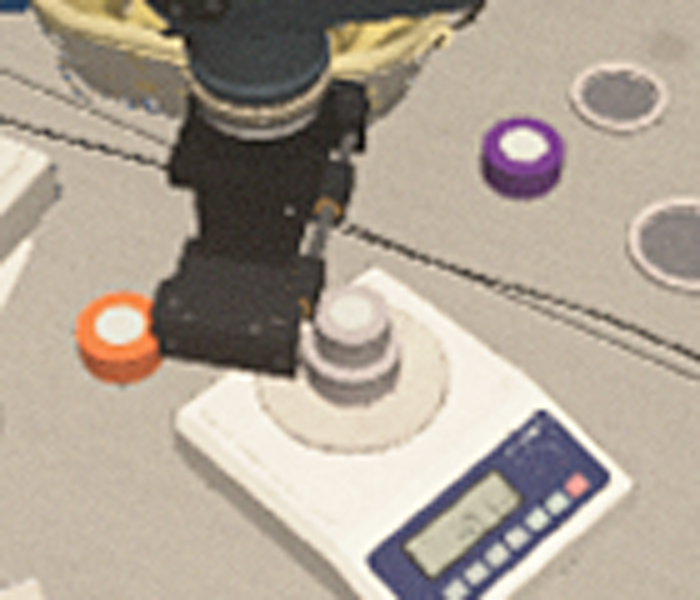

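Request:
{"name": "play_rows", "arguments": {"series": [{"tx": 0.0033,"ty": 0.0275,"tz": 0,"turn": 0},{"tx": 0.0033,"ty": 0.0275,"tz": 0,"turn": 0},{"tx": 0.0033,"ty": 0.0275,"tz": 0,"turn": 0},{"tx": 0.0033,"ty": 0.0275,"tz": 0,"turn": 0},{"tx": 0.0033,"ty": 0.0275,"tz": 0,"turn": 0},{"tx": 0.0033,"ty": 0.0275,"tz": 0,"turn": 0},{"tx": 0.0033,"ty": 0.0275,"tz": 0,"turn": 0},{"tx": 0.0018,"ty": 0.014,"tz": 0,"turn": 0},{"tx": 0,"ty": 0,"tz": -0.01,"turn": 0},{"tx": 0,"ty": 0,"tz": -0.03,"turn": 0}]}}

```text
time_s: 15.8
position: [0.5855, 0.2649, 0.2376]
tcp_rot: [[0.322, -0.947, 0.005], [-0.947, -0.322, 0.001], [0.001, -0.005, -1.0]]
force: [0.3, -0.3, -2.4]
opening: 0.393
```

Request:
{"name": "play_rows", "arguments": {"series": [{"tx": 0,"ty": 0,"tz": -0.03,"turn": 0},{"tx": 0,"ty": 0,"tz": -0.03,"turn": 0},{"tx": 0,"ty": 0,"tz": -0.03,"turn": 0},{"tx": 0,"ty": 0,"tz": -0.03,"turn": 0},{"tx": 0,"ty": 0,"tz": -0.02,"turn": 0},{"tx": 0,"ty": 0,"tz": -0.01,"turn": 0},{"tx": 0,"ty": 0,"tz": 0,"turn": 0},{"tx": 0,"ty": 0,"tz": 0,"turn": 0}]}}

```text
time_s: 16.6
position: [0.585, 0.2645, 0.1169]
tcp_rot: [[0.321, -0.947, 0.001], [-0.947, -0.321, 0.0], [0.0, -0.001, -1.0]]
force: [-0.2, -0.0, -1.3]
opening: 0.395
```

Request:
{"name": "play_rows", "arguments": {"series": [{"tx": 0,"ty": 0,"tz": -0.015,"turn": 0},{"tx": 0,"ty": 0,"tz": -0.012,"turn": 0},{"tx": 0,"ty": 0,"tz": -0.008,"turn": 0},{"tx": 0,"ty": 0,"tz": 0,"turn": 0},{"tx": 0,"ty": 0,"tz": 0,"turn": 0}]}}

```text
time_s: 17.1
position: [0.5842, 0.2646, 0.0879]
tcp_rot: [[0.321, -0.947, -0.0], [-0.947, -0.321, -0.0], [-0.0, 0.0, -1.0]]
force: [0.5, -0.8, -1.9]
opening: 0.393
```

Request:
{"name": "play_rows", "arguments": {"series": [{"tx": 0,"ty": 0,"tz": -0.001,"turn": 0},{"tx": 0,"ty": 0,"tz": -0.001,"turn": 0},{"tx": 0,"ty": 0,"tz": -0.001,"turn": 0},{"tx": 0,"ty": 0,"tz": 0,"turn": 0},{"tx": 0,"ty": 0,"tz": 0,"turn": 0}]}}

```text
time_s: 17.6
position: [0.5843, 0.2646, 0.0859]
tcp_rot: [[0.321, -0.947, 0.0], [-0.947, -0.321, 0.0], [-0.0, -0.0, -1.0]]
force: [-0.4, -0.3, -1.6]
opening: 0.392
```

Request:
{"name": "play_rows", "arguments": {"series": [{"tx": 0,"ty": 0,"tz": -0.001,"turn": 0},{"tx": 0,"ty": 0,"tz": -0.001,"turn": 0},{"tx": 0,"ty": 0,"tz": 0,"turn": 0},{"tx": 0,"ty": 0,"tz": 0,"turn": 0}]}}

```text
time_s: 18.0
position: [0.5843, 0.2646, 0.0842]
tcp_rot: [[0.321, -0.947, -0.0], [-0.947, -0.321, -0.0], [-0.0, 0.0, -1.0]]
force: [0.4, -0.1, -2.6]
opening: 0.395
```

Request:
{"name": "play_rows", "arguments": {"series": [{"tx": 0,"ty": 0,"tz": -0.0007,"turn": 0},{"tx": 0,"ty": 0,"tz": 0,"turn": 0},{"tx": 0,"ty": 0,"tz": 0,"turn": 0}]}}

```text
time_s: 18.3
position: [0.5843, 0.2646, 0.0837]
tcp_rot: [[0.321, -0.947, 0.0], [-0.947, -0.321, 0.0], [0.0, -0.0, -1.0]]
force: [0.1, -0.3, -2.4]
opening: 0.395
```

Request:
{"name": "play_rows", "arguments": {"series": [{"tx": 0,"ty": 0,"tz": -0.0008,"turn": 0},{"tx": 0,"ty": 0,"tz": 0,"turn": 0},{"tx": 0,"ty": 0,"tz": 0,"turn": 0}]}}

```text
time_s: 18.6
position: [0.5844, 0.2646, 0.0835]
tcp_rot: [[0.321, -0.947, 0.0], [-0.947, -0.321, 0.0], [0.0, -0.0, -1.0]]
force: [-0.6, -0.8, 2.5]
opening: 0.392
```

Contact made, so I release and rise to about z 0.26.

Request:
{"name": "play_rows", "arguments": {"series": [{"tx": 0,"ty": 0,"tz": 0,"turn": 0},{"tx": 0,"ty": 0,"tz": 0,"turn": 0},{"tx": 0,"ty": 0,"tz": 0,"turn": 0},{"tx": 0,"ty": 0,"tz": 0,"turn": 0},{"tx": 0,"ty": 0,"tz": 0,"turn": 0}], "gripper": 0.75}}

```text
time_s: 19.1
position: [0.5844, 0.2646, 0.083]
tcp_rot: [[0.321, -0.947, 0.0], [-0.947, -0.321, 0.0], [-0.0, -0.0, -1.0]]
force: [-0.1, 0.4, -0.3]
opening: 0.724
```

Request:
{"name": "play_rows", "arguments": {"series": [{"tx": 0,"ty": 0,"tz": 0.01,"turn": 0},{"tx": 0,"ty": 0,"tz": 0.02,"turn": 0},{"tx": 0,"ty": 0,"tz": 0.04,"turn": 0},{"tx": 0,"ty": 0,"tz": 0.04,"turn": 0},{"tx": 0,"ty": 0,"tz": 0.04,"turn": 0},{"tx": 0,"ty": 0,"tz": 0.04,"turn": 0},{"tx": 0,"ty": 0,"tz": 0.03,"turn": 0},{"tx": 0,"ty": 0,"tz": 0,"turn": 0}], "gripper": 1.0}}

```text
time_s: 19.9
position: [0.5865, 0.2653, 0.2651]
tcp_rot: [[0.321, -0.947, 0.011], [-0.947, -0.321, 0.003], [0.001, -0.011, -1.0]]
force: [0.8, -0.2, 0.8]
opening: 0.995
```

```bash
python3 look.py m6 240 250
```

```text
(no output)
```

View pics/m6.png

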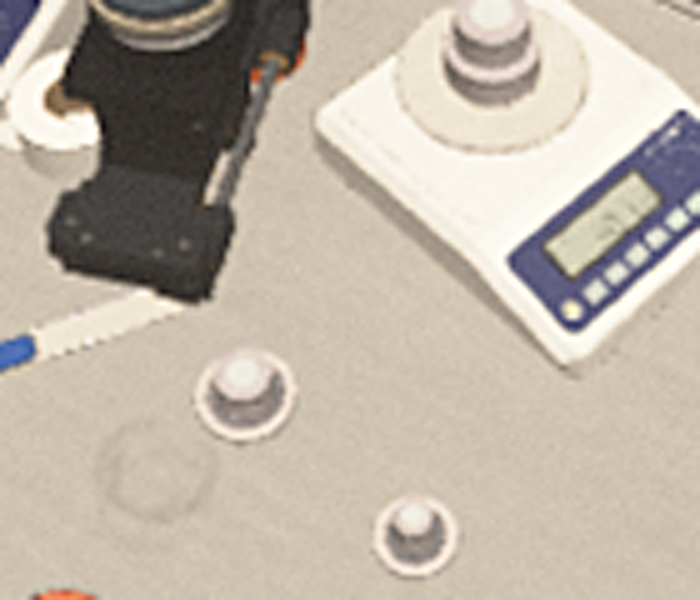

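Request:
{"name": "play_rows", "arguments": {"series": [{"tx": -0.0037,"ty": -0.0303,"tz": 0,"turn": 0},{"tx": -0.0037,"ty": -0.0303,"tz": 0,"turn": 0},{"tx": -0.0037,"ty": -0.0303,"tz": 0,"turn": 0},{"tx": -0.0037,"ty": -0.0303,"tz": 0,"turn": 0},{"tx": -0.0037,"ty": -0.0303,"tz": 0,"turn": 0},{"tx": -0.0037,"ty": -0.0303,"tz": 0,"turn": 0},{"tx": -0.0037,"ty": -0.0303,"tz": 0,"turn": 0},{"tx": -0.0037,"ty": -0.0303,"tz": 0,"turn": 0},{"tx": -0.0037,"ty": -0.0303,"tz": 0,"turn": 0},{"tx": -0.0037,"ty": -0.0303,"tz": 0,"turn": 0}]}}

```text
time_s: 20.95
position: [0.5535, 0.0214, 0.2578]
tcp_rot: [[0.321, -0.947, -0.003], [-0.947, -0.321, 0.0], [-0.001, 0.003, -1.0]]
force: [0.7, 1.0, 0.5]
opening: 1.002
```

Request:
{"name": "play_rows", "arguments": {"series": [{"tx": 0,"ty": 0,"tz": 0,"turn": 0},{"tx": 0,"ty": 0,"tz": -0.02,"turn": 0},{"tx": 0,"ty": 0,"tz": -0.02,"turn": 0},{"tx": 0,"ty": 0,"tz": -0.02,"turn": 0},{"tx": 0,"ty": 0,"tz": -0.01,"turn": 0},{"tx": 0,"ty": 0,"tz": 0,"turn": 0},{"tx": 0,"ty": 0,"tz": 0,"turn": 0}]}}

```text
time_s: 21.65
position: [0.5548, 0.0226, 0.203]
tcp_rot: [[0.321, -0.947, -0.0], [-0.947, -0.321, 0.0], [-0.0, 0.0, -1.0]]
force: [0.1, -0.2, -0.4]
opening: 1.001
```

Request:
{"name": "play_rows", "arguments": {"series": [{"tx": 0,"ty": 0,"tz": -0.008,"turn": 0},{"tx": 0,"ty": 0,"tz": -0.0055,"turn": 0},{"tx": 0,"ty": 0,"tz": 0,"turn": 0},{"tx": 0,"ty": 0,"tz": 0,"turn": 0}]}}

```text
time_s: 22.05
position: [0.5547, 0.0222, 0.1923]
tcp_rot: [[0.321, -0.947, -0.0], [-0.947, -0.321, 0.0], [-0.0, -0.0, -1.0]]
force: [-0.2, -0.7, -1.0]
opening: 1.003
```

Request:
{"name": "play_rows", "arguments": {"series": [{"tx": 0,"ty": 0,"tz": 0,"turn": 0},{"tx": 0,"ty": 0,"tz": 0,"turn": 0},{"tx": 0,"ty": 0,"tz": 0,"turn": 0},{"tx": 0,"ty": 0,"tz": 0,"turn": 0},{"tx": 0,"ty": 0,"tz": 0,"turn": 0},{"tx": 0,"ty": 0,"tz": 0,"turn": 0},{"tx": 0,"ty": 0,"tz": 0,"turn": 0},{"tx": 0,"ty": 0,"tz": 0,"turn": 0},{"tx": 0,"ty": 0,"tz": 0,"turn": 0},{"tx": 0,"ty": 0,"tz": 0,"turn": 0}], "gripper": 0.3}}

```text
time_s: 23.05
position: [0.5545, 0.0225, 0.1922]
tcp_rot: [[0.321, -0.947, -0.001], [-0.947, -0.321, 0.001], [-0.001, 0.0, -1.0]]
force: [-1.7, 2.4, 1.6]
opening: 0.544
```

Request:
{"name": "play_rows", "arguments": {"series": [{"tx": 0,"ty": 0,"tz": 0.005,"turn": 0},{"tx": 0,"ty": 0,"tz": 0.01,"turn": 0},{"tx": 0,"ty": 0,"tz": 0.015,"turn": 0},{"tx": 0,"ty": 0,"tz": 0.015,"turn": 0},{"tx": 0,"ty": 0,"tz": 0.01,"turn": 0},{"tx": 0,"ty": 0,"tz": 0.005,"turn": 0},{"tx": 0,"ty": -0.014,"tz": 0,"turn": 0},{"tx": -0.0006,"ty": -0.028,"tz": 0,"turn": 0},{"tx": -0.0006,"ty": -0.028,"tz": 0,"turn": 0},{"tx": -0.0006,"ty": -0.028,"tz": 0,"turn": 0}]}}

```text
time_s: 24.05
position: [0.5529, -0.0576, 0.2398]
tcp_rot: [[0.321, -0.947, -0.001], [-0.947, -0.321, -0.0], [-0.0, 0.001, -1.0]]
force: [-1.3, -0.8, -4.7]
opening: 0.541
```

Request:
{"name": "play_rows", "arguments": {"series": [{"tx": -0.0006,"ty": -0.028,"tz": 0,"turn": 0},{"tx": -0.0006,"ty": -0.028,"tz": 0,"turn": 0},{"tx": -0.0006,"ty": -0.028,"tz": 0,"turn": 0},{"tx": -0.0006,"ty": -0.028,"tz": 0,"turn": 0},{"tx": -0.0006,"ty": -0.028,"tz": 0,"turn": 0},{"tx": -0.0006,"ty": -0.028,"tz": 0,"turn": 0},{"tx": -0.0006,"ty": -0.028,"tz": 0,"turn": 0},{"tx": -0.0006,"ty": -0.028,"tz": 0,"turn": 0},{"tx": -0.0006,"ty": -0.028,"tz": 0,"turn": 0},{"tx": -0.0006,"ty": -0.028,"tz": 0,"turn": 0}]}}

```text
time_s: 25.05
position: [0.5476, -0.2817, 0.2395]
tcp_rot: [[0.321, -0.947, -0.001], [-0.947, -0.321, 0.001], [-0.001, 0.001, -1.0]]
force: [0.1, 0.1, -4.4]
opening: 0.547
```

```bash
python3 look.py m7 300 190
```

```text
(no output)
```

View pics/m7.png

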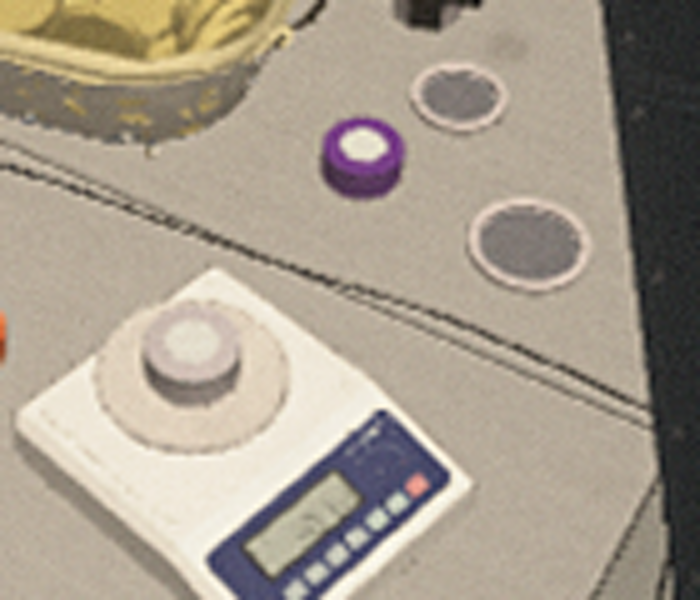

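Request:
{"name": "play_rows", "arguments": {"series": [{"tx": -0.0008,"ty": -0.028,"tz": 0,"turn": 0},{"tx": -0.0008,"ty": -0.028,"tz": 0,"turn": 0},{"tx": -0.0006,"ty": -0.028,"tz": 0,"turn": 0},{"tx": -0.0006,"ty": -0.018,"tz": 0,"turn": 0},{"tx": 0,"ty": -0.01,"tz": 0,"turn": 0},{"tx": 0,"ty": 0,"tz": -0.01,"turn": 0},{"tx": 0,"ty": 0,"tz": -0.03,"turn": 0},{"tx": 0,"ty": 0,"tz": -0.03,"turn": 0},{"tx": 0,"ty": 0,"tz": -0.03,"turn": 0},{"tx": 0,"ty": 0,"tz": -0.03,"turn": 0}]}}

```text
time_s: 26.1
position: [0.5461, -0.3682, 0.1348]
tcp_rot: [[0.322, -0.947, -0.001], [-0.947, -0.322, 0.001], [-0.002, 0.0, -1.0]]
force: [-0.1, -0.6, -3.9]
opening: 0.541
```

Request:
{"name": "play_rows", "arguments": {"series": [{"tx": 0,"ty": 0,"tz": -0.02,"turn": 0},{"tx": 0,"ty": 0,"tz": 0,"turn": 0},{"tx": 0,"ty": 0,"tz": 0,"turn": 0}]}}

```text
time_s: 26.4
position: [0.5465, -0.3695, 0.1203]
tcp_rot: [[0.322, -0.947, -0.0], [-0.947, -0.322, 0.0], [-0.0, -0.0, -1.0]]
force: [0.3, -0.9, -3.6]
opening: 0.542
```

```bash
python3 look.py m8 330 160
```

```text
(no output)
```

View pics/m8.png

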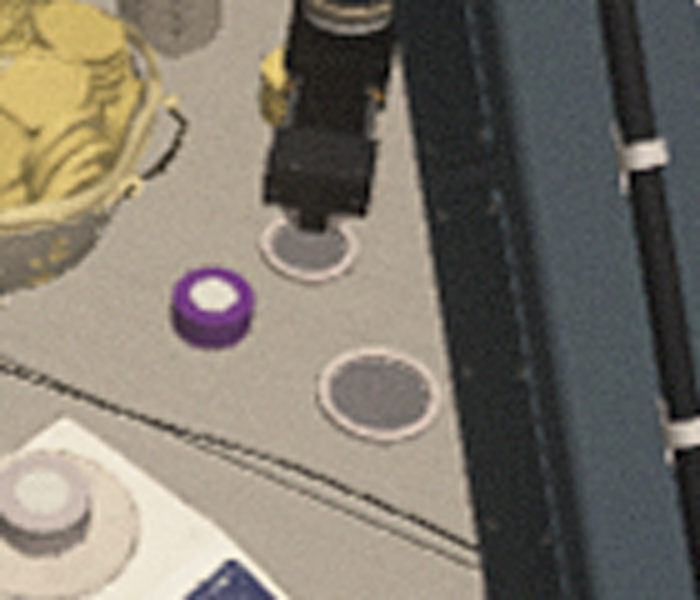

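Request:
{"name": "play_rows", "arguments": {"series": [{"tx": 0,"ty": 0,"tz": -0.015,"turn": 0},{"tx": 0,"ty": 0,"tz": -0.015,"turn": 0},{"tx": 0,"ty": 0,"tz": -0.01,"turn": 0},{"tx": 0,"ty": 0,"tz": -0.002,"turn": 0},{"tx": 0,"ty": 0,"tz": -0.001,"turn": 0},{"tx": 0,"ty": 0,"tz": 0,"turn": 0},{"tx": 0,"ty": 0,"tz": 0,"turn": 0}]}}

```text
time_s: 27.15
position: [0.5465, -0.3701, 0.0862]
tcp_rot: [[0.321, -0.947, 0.001], [-0.947, -0.321, -0.001], [0.001, -0.0, -1.0]]
force: [-0.2, -0.7, -3.8]
opening: 0.542
```

Request:
{"name": "play_rows", "arguments": {"series": [{"tx": 0,"ty": 0,"tz": -0.0008,"turn": 0},{"tx": 0,"ty": 0,"tz": 0,"turn": 0},{"tx": 0,"ty": 0,"tz": 0,"turn": 0}]}}

```text
time_s: 27.45
position: [0.5463, -0.3698, 0.0854]
tcp_rot: [[0.321, -0.947, 0.0], [-0.947, -0.321, -0.0], [0.0, -0.0, -1.0]]
force: [0.0, 1.0, -3.9]
opening: 0.541
```

Request:
{"name": "play_rows", "arguments": {"series": [{"tx": 0,"ty": 0,"tz": -0.0008,"turn": 0},{"tx": 0,"ty": 0,"tz": -0.0008,"turn": 0},{"tx": 0,"ty": 0,"tz": 0,"turn": 0},{"tx": 0,"ty": 0,"tz": 0,"turn": 0}]}}

```text
time_s: 27.85
position: [0.5462, -0.3698, 0.0839]
tcp_rot: [[0.321, -0.947, -0.0], [-0.947, -0.321, 0.0], [-0.0, 0.0, -1.0]]
force: [-0.1, 0.1, -4.3]
opening: 0.547
```

Request:
{"name": "play_rows", "arguments": {"series": [{"tx": 0,"ty": 0,"tz": -0.0008,"turn": 0},{"tx": 0,"ty": 0,"tz": 0,"turn": 0},{"tx": 0,"ty": 0,"tz": 0,"turn": 0}]}}

```text
time_s: 28.15
position: [0.5463, -0.3698, 0.0835]
tcp_rot: [[0.321, -0.947, 0.0], [-0.947, -0.321, -0.0], [0.0, -0.0, -1.0]]
force: [-0.7, 0.2, -1.8]
opening: 0.545
```

Request:
{"name": "play_rows", "arguments": {"series": [{"tx": 0,"ty": 0,"tz": -0.0005,"turn": 0},{"tx": 0,"ty": 0,"tz": 0,"turn": 0},{"tx": 0,"ty": 0,"tz": 0,"turn": 0}]}}

```text
time_s: 28.45
position: [0.5463, -0.3699, 0.0835]
tcp_rot: [[0.321, -0.947, 0.0], [-0.947, -0.321, -0.0], [0.0, -0.0, -1.0]]
force: [-0.2, 1.4, 2.7]
opening: 0.542
```

Request:
{"name": "play_rows", "arguments": {"series": [{"tx": 0,"ty": 0,"tz": 0,"turn": 0},{"tx": 0,"ty": 0,"tz": 0,"turn": 0},{"tx": 0,"ty": 0,"tz": 0,"turn": 0},{"tx": 0,"ty": 0,"tz": 0,"turn": 0},{"tx": 0,"ty": 0,"tz": 0,"turn": 0}], "gripper": 0.85}}

```text
time_s: 28.95
position: [0.5463, -0.3699, 0.0828]
tcp_rot: [[0.321, -0.947, 0.0], [-0.947, -0.321, -0.0], [0.0, -0.0, -1.0]]
force: [-0.6, 0.2, 0.9]
opening: 0.832
```

Request:
{"name": "play_rows", "arguments": {"series": [{"tx": 0,"ty": 0,"tz": 0.01,"turn": 0},{"tx": 0,"ty": 0,"tz": 0.02,"turn": 0},{"tx": 0,"ty": 0,"tz": 0.04,"turn": 0},{"tx": 0,"ty": 0,"tz": 0.04,"turn": 0},{"tx": 0,"ty": 0,"tz": 0.04,"turn": 0},{"tx": 0,"ty": 0,"tz": 0.03,"turn": 0},{"tx": 0,"ty": 0,"tz": 0,"turn": 0},{"tx": 0,"ty": 0,"tz": 0,"turn": 0}], "gripper": 1.0}}

```text
time_s: 29.75
position: [0.5463, -0.3699, 0.2283]
tcp_rot: [[0.321, -0.947, 0.002], [-0.947, -0.321, -0.002], [0.002, -0.001, -1.0]]
force: [-0.7, 0.2, 0.0]
opening: 1.0
```

```bash
python3 look.py m9 320 170
```

```text
(no output)
```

View pics/m9.png

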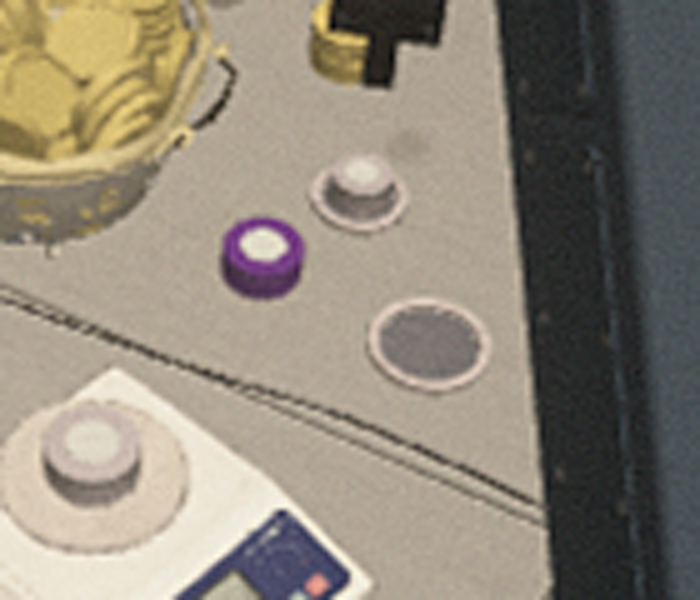

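Run:
```python
from rig import vision,nets
from h import *
for n in("scene","top"):
    p=vision.capture(n)
    for q in ("weight_a_center",):
        for d in nets.masks_of(p,q):
            m=d["region"];ys,xs=np.nonzero(m);print(n,round(d["confidence"],2),xs.min(),xs.max(),ys.min(),ys.max(),at_z(p,np.array(d["at"])*[512,384],.099).round(4))
    if n=="top": cv2.imwrite("pics/m10.png",cv2.resize(p["pixels"][150:260,180:400],None,fx=3.6,fy=3.6,interpolation=2))
    else: print(at_z(p,(267.6,197.6),.113))
```

```text
scene 0.9 258 277 191 211 [0.5645 0.024  0.099 ]
scene 0.81 213 230 189 206 [0.6903 0.0909 0.099 ]
scene 0.79 293 310 154 169 [ 0.5376 -0.1839  0.099 ]
[0.55567645 0.02535361 0.113     ]
top 0.81 327 344 182 199 [ 0.5583 -0.2519  0.099 ]
top 0.76 249 266 187 204 [0.5415 0.0207 0.099 ]
top 0.7 247 261 140 155 [0.7204 0.042  0.099 ]
```

View pics/m10.png

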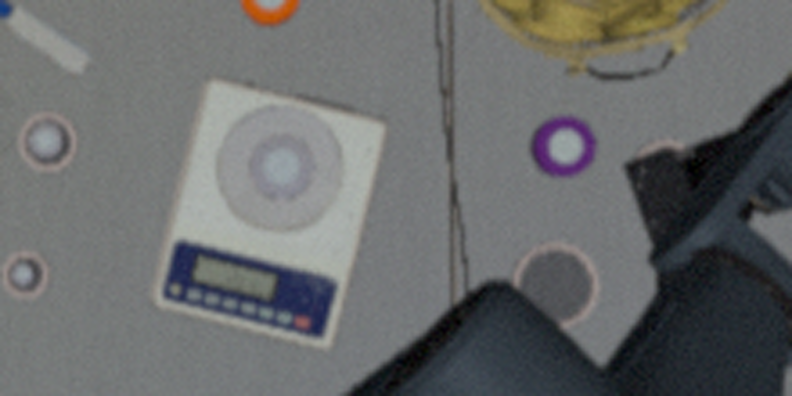

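Request:
{"name": "play_rows", "arguments": {"series": [{"tx": 0.001,"ty": 0.021,"tz": 0,"turn": 0},{"tx": 0.001,"ty": 0.041,"tz": 0,"turn": 0},{"tx": 0.001,"ty": 0.041,"tz": 0,"turn": 0},{"tx": 0.001,"ty": 0.041,"tz": 0,"turn": 0},{"tx": 0.001,"ty": 0.041,"tz": 0,"turn": 0},{"tx": 0.001,"ty": 0.041,"tz": 0,"turn": 0},{"tx": 0.001,"ty": 0.041,"tz": 0,"turn": 0},{"tx": 0.001,"ty": 0.041,"tz": 0,"turn": 0},{"tx": 0.001,"ty": 0.041,"tz": 0,"turn": 0},{"tx": 0.001,"ty": 0.041,"tz": 0,"turn": 0}]}}

```text
time_s: 31.0
position: [0.5533, -0.0553, 0.2264]
tcp_rot: [[0.321, -0.947, -0.001], [-0.947, -0.321, 0.001], [-0.001, 0.001, -1.0]]
force: [0.8, -0.3, 0.4]
opening: 1.004
```

Request:
{"name": "play_rows", "arguments": {"series": [{"tx": 0.001,"ty": 0.041,"tz": 0,"turn": 0},{"tx": 0,"ty": 0.041,"tz": 0,"turn": 0},{"tx": 0,"ty": 0.02,"tz": 0,"turn": 0},{"tx": 0,"ty": 0,"tz": 0,"turn": 0},{"tx": 0,"ty": 0,"tz": -0.02,"turn": 0},{"tx": 0,"ty": 0,"tz": -0.02,"turn": 0},{"tx": 0,"ty": 0,"tz": -0.01,"turn": 0},{"tx": 0,"ty": 0,"tz": 0,"turn": 0},{"tx": 0,"ty": 0,"tz": 0,"turn": 0}]}}

```text
time_s: 31.9
position: [0.5553, 0.023, 0.187]
tcp_rot: [[0.32, -0.947, 0.0], [-0.947, -0.32, -0.0], [0.0, -0.0, -1.0]]
force: [0.7, -0.6, 0.0]
opening: 0.995
```

Down to z 0.1642 (−0.0228 m = −0.0285), then close.

Request:
{"name": "play_rows", "arguments": {"series": [{"tx": 0,"ty": 0,"tz": -0.015,"turn": 0},{"tx": 0,"ty": 0,"tz": -0.01,"turn": 0},{"tx": 0,"ty": 0,"tz": -0.0035,"turn": 0},{"tx": 0,"ty": 0,"tz": 0,"turn": 0},{"tx": 0,"ty": 0,"tz": 0,"turn": 0}]}}

```text
time_s: 32.4
position: [0.5551, 0.0238, 0.164]
tcp_rot: [[0.321, -0.947, -0.0], [-0.947, -0.321, -0.0], [-0.0, 0.0, -1.0]]
force: [0.6, 0.4, -0.3]
opening: 0.998
```

Request:
{"name": "play_rows", "arguments": {"series": [{"tx": 0,"ty": 0,"tz": 0,"turn": 0},{"tx": 0,"ty": 0,"tz": 0,"turn": 0},{"tx": 0,"ty": 0,"tz": 0,"turn": 0},{"tx": 0,"ty": 0,"tz": 0,"turn": 0},{"tx": 0,"ty": 0,"tz": 0,"turn": 0},{"tx": 0,"ty": 0,"tz": 0,"turn": 0},{"tx": 0,"ty": 0,"tz": 0,"turn": 0},{"tx": 0,"ty": 0,"tz": 0,"turn": 0}], "gripper": 0.4}}

```text
time_s: 33.2
position: [0.5547, 0.0244, 0.1642]
tcp_rot: [[0.321, -0.947, -0.001], [-0.947, -0.321, 0.001], [-0.001, 0.0, -1.0]]
force: [-2.3, 5.7, 2.8]
opening: 0.709
```

Request:
{"name": "play_rows", "arguments": {"series": [{"tx": 0,"ty": 0,"tz": 0,"turn": 0},{"tx": 0,"ty": 0,"tz": 0.003,"turn": 0},{"tx": 0,"ty": 0,"tz": 0.007,"turn": 0},{"tx": 0,"ty": 0,"tz": 0.01,"turn": 0},{"tx": 0,"ty": 0,"tz": 0.015,"turn": 0},{"tx": 0,"ty": 0,"tz": 0.015,"turn": 0},{"tx": 0,"ty": 0,"tz": 0.01,"turn": 0},{"tx": 0,"ty": 0,"tz": 0,"turn": 0}]}}

```text
time_s: 34.0
position: [0.5561, 0.0236, 0.214]
tcp_rot: [[0.321, -0.947, 0.004], [-0.947, -0.321, -0.001], [0.002, -0.004, -1.0]]
force: [-0.1, -0.1, -6.6]
opening: 0.705
```

```bash
python3 look.py m11 268 190
```

```text
(no output)
```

View pics/m11.png

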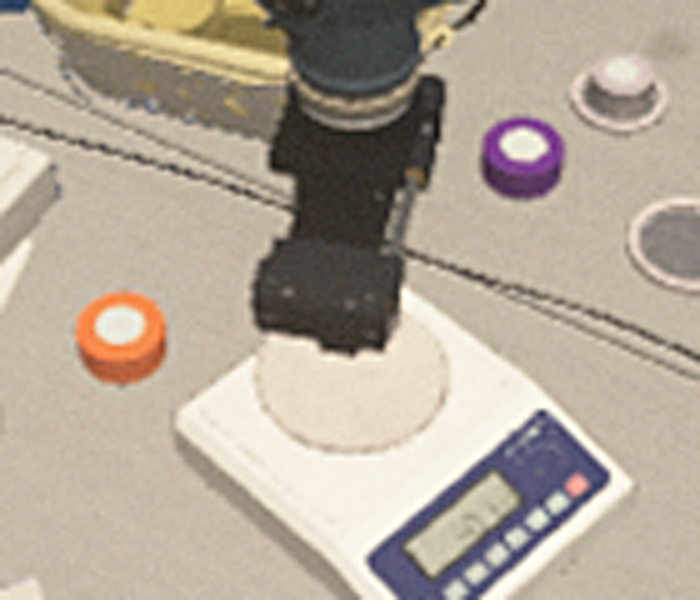

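Request:
{"name": "play_rows", "arguments": {"series": [{"tx": -0.0055,"ty": -0.0125,"tz": 0,"turn": 0},{"tx": -0.0107,"ty": -0.0249,"tz": 0,"turn": 0},{"tx": -0.0107,"ty": -0.0249,"tz": 0,"turn": 0},{"tx": -0.0107,"ty": -0.0249,"tz": 0,"turn": 0},{"tx": -0.0107,"ty": -0.0249,"tz": 0,"turn": 0},{"tx": -0.0107,"ty": -0.0249,"tz": 0,"turn": 0},{"tx": -0.0107,"ty": -0.0249,"tz": 0,"turn": 0},{"tx": -0.0107,"ty": -0.0249,"tz": 0,"turn": 0},{"tx": -0.0107,"ty": -0.0249,"tz": 0,"turn": 0},{"tx": -0.0107,"ty": -0.0249,"tz": 0,"turn": 0}]}}

```text
time_s: 35.05
position: [0.4723, -0.1666, 0.2116]
tcp_rot: [[0.321, -0.947, -0.002], [-0.947, -0.321, 0.0], [-0.001, 0.001, -1.0]]
force: [0.5, -0.4, -7.1]
opening: 0.704
```

Request:
{"name": "play_rows", "arguments": {"series": [{"tx": -0.0107,"ty": -0.0249,"tz": 0,"turn": 0},{"tx": -0.0107,"ty": -0.0249,"tz": 0,"turn": 0},{"tx": -0.0107,"ty": -0.0249,"tz": 0,"turn": 0},{"tx": -0.0107,"ty": -0.0249,"tz": 0,"turn": 0},{"tx": -0.0055,"ty": -0.0125,"tz": 0,"turn": 0},{"tx": 0,"ty": 0,"tz": -0.01,"turn": 0},{"tx": 0,"ty": 0,"tz": -0.03,"turn": 0},{"tx": 0,"ty": 0,"tz": -0.03,"turn": 0},{"tx": 0,"ty": 0,"tz": -0.03,"turn": 0},{"tx": 0,"ty": 0,"tz": -0.015,"turn": 0}]}}

```text
time_s: 36.05
position: [0.4342, -0.2534, 0.1179]
tcp_rot: [[0.322, -0.947, -0.003], [-0.947, -0.322, 0.003], [-0.004, 0.002, -1.0]]
force: [-0.5, 0.5, -7.4]
opening: 0.706
```

Request:
{"name": "play_rows", "arguments": {"series": [{"tx": 0,"ty": 0,"tz": -0.015,"turn": 0},{"tx": 0,"ty": 0,"tz": -0.01,"turn": 0},{"tx": 0,"ty": 0,"tz": -0.005,"turn": 0},{"tx": 0,"ty": 0,"tz": 0,"turn": 0},{"tx": 0,"ty": 0,"tz": 0,"turn": 0}]}}

```text
time_s: 36.55
position: [0.4353, -0.2555, 0.0966]
tcp_rot: [[0.321, -0.947, 0.001], [-0.947, -0.321, -0.001], [0.001, -0.001, -1.0]]
force: [0.6, 0.6, -6.5]
opening: 0.707
```

```bash
python3 look.py m12 320 170
```

```text
(no output)
```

View pics/m12.png

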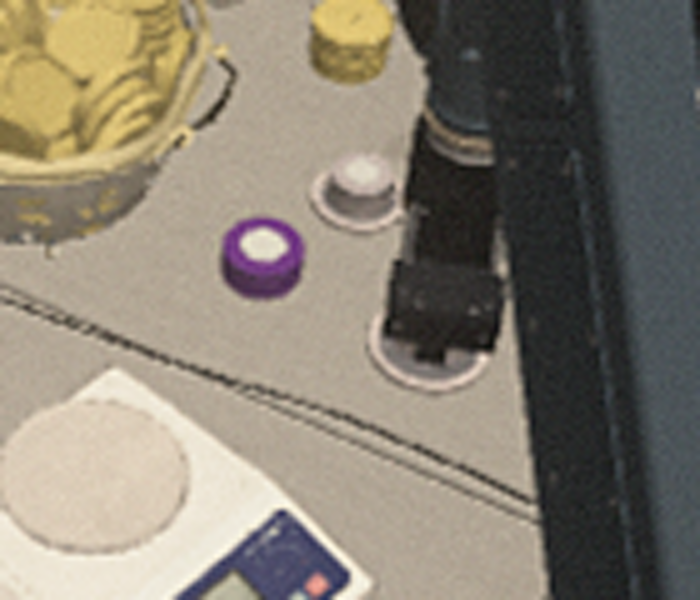

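Request:
{"name": "play_rows", "arguments": {"series": [{"tx": 0,"ty": 0,"tz": -0.006,"turn": 0},{"tx": 0,"ty": 0,"tz": -0.004,"turn": 0},{"tx": 0,"ty": 0,"tz": -0.002,"turn": 0},{"tx": 0,"ty": 0,"tz": -0.001,"turn": 0},{"tx": 0,"ty": 0,"tz": -0.001,"turn": 0},{"tx": 0,"ty": 0,"tz": 0,"turn": 0},{"tx": 0,"ty": 0,"tz": 0,"turn": 0}]}}

```text
time_s: 37.3
position: [0.435, -0.2552, 0.0849]
tcp_rot: [[0.321, -0.947, 0.0], [-0.947, -0.321, -0.0], [0.0, -0.0, -1.0]]
force: [0.6, 0.4, -6.9]
opening: 0.706
```

Request:
{"name": "play_rows", "arguments": {"series": [{"tx": 0,"ty": 0,"tz": -0.0008,"turn": 0},{"tx": 0,"ty": 0,"tz": 0,"turn": 0},{"tx": 0,"ty": 0,"tz": 0,"turn": 0}]}}

```text
time_s: 37.6
position: [0.435, -0.2552, 0.0843]
tcp_rot: [[0.321, -0.947, 0.0], [-0.947, -0.321, 0.0], [-0.0, -0.0, -1.0]]
force: [-0.1, 0.6, -6.6]
opening: 0.705
```

Request:
{"name": "play_rows", "arguments": {"series": [{"tx": 0,"ty": 0,"tz": -0.0008,"turn": 0},{"tx": 0,"ty": 0,"tz": 0,"turn": 0},{"tx": 0,"ty": 0,"tz": 0,"turn": 0}]}}

```text
time_s: 37.9
position: [0.435, -0.2551, 0.0836]
tcp_rot: [[0.321, -0.947, -0.0], [-0.947, -0.321, 0.0], [-0.0, 0.0, -1.0]]
force: [-0.2, 1.1, -7.6]
opening: 0.704
```

Request:
{"name": "play_rows", "arguments": {"series": [{"tx": 0,"ty": 0,"tz": -0.0007,"turn": 0},{"tx": 0,"ty": 0,"tz": 0,"turn": 0},{"tx": 0,"ty": 0,"tz": 0,"turn": 0}]}}

```text
time_s: 38.2
position: [0.435, -0.2552, 0.0834]
tcp_rot: [[0.321, -0.947, 0.0], [-0.947, -0.321, -0.0], [0.0, -0.0, -1.0]]
force: [-1.1, 0.9, 0.3]
opening: 0.705
```

Request:
{"name": "play_rows", "arguments": {"series": [{"tx": 0,"ty": 0,"tz": 0,"turn": 0},{"tx": 0,"ty": 0,"tz": 0,"turn": 0},{"tx": 0,"ty": 0,"tz": 0,"turn": 0},{"tx": 0,"ty": 0,"tz": 0,"turn": 0},{"tx": 0,"ty": 0,"tz": 0,"turn": 0},{"tx": 0,"ty": 0,"tz": 0,"turn": 0}], "gripper": 1.0}}

```text
time_s: 38.8
position: [0.435, -0.2552, 0.083]
tcp_rot: [[0.321, -0.947, 0.0], [-0.947, -0.321, -0.0], [0.0, -0.0, -1.0]]
force: [-0.6, 0.5, -0.5]
opening: 0.994
```

Request:
{"name": "play_rows", "arguments": {"series": [{"tx": 0,"ty": 0,"tz": 0.01,"turn": 0},{"tx": 0,"ty": 0,"tz": 0.02,"turn": 0},{"tx": 0,"ty": 0,"tz": 0.04,"turn": 0},{"tx": 0,"ty": 0,"tz": 0.04,"turn": 0},{"tx": 0,"ty": 0,"tz": 0.04,"turn": 0},{"tx": 0,"ty": 0,"tz": 0.04,"turn": 0},{"tx": 0,"ty": 0,"tz": 0.03,"turn": 0},{"tx": 0,"ty": 0,"tz": 0,"turn": 0},{"tx": 0,"ty": 0,"tz": 0,"turn": 0}]}}

```text
time_s: 39.7
position: [0.4348, -0.255, 0.2596]
tcp_rot: [[0.321, -0.947, 0.001], [-0.947, -0.321, -0.001], [0.001, -0.001, -1.0]]
force: [-0.3, 0.0, 0.4]
opening: 1.001
```

Run:
```python
from rig import vision
import cv2
S=vision.capture("scene")["pixels"]; cv2.imwrite("pics/fin.png",cv2.resize(S[130:350,140:390],None,fx=2.7,fy=2.7,interpolation=2)); cv2.imwrite("pics/fint.png",cv2.resize(vision.capture("top")["pixels"][140:270,110:400],None,fx=2.75,fy=2.75,interpolation=2))
```

```text
(no output)
```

View pics/fin.png

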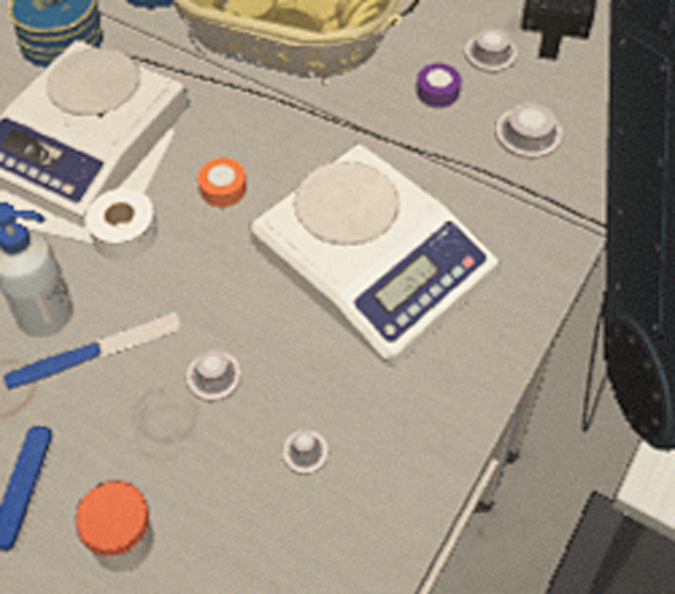

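View pics/fint.png

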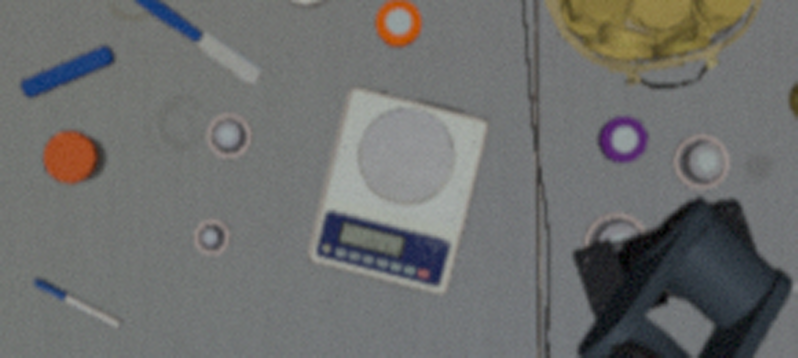

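All four weights stand flat inside their wells, the pan is empty, and the jar is where it was. I'm handing in.

```bash
python3 -c "
from rig import bot
print(bot.hand_in())"
```

```text
the job is handed in; nothing more can be done
None
```

I took the weights off the pan from the top down (D, C, B, A), put each in the dish made for its size, and handed the job in at about 40 s of the 104 s allowed.

- **Setting down:** I lowered each weight in steps of under 1 mm until the force reading showed contact, then opened the gripper. The contact reading was never more than about 9 N.
- **Final pictures:** All four weights stand upright inside their wells, the scale pan is empty, and the jar and the orange and purple look-alikes are undisturbed. Dish A was partly hidden by the arm in the top view, so that one rests on the scene camera alone.
- **Disagreements:** The two cameras placed the dishes up to 3.5 mm apart and the stack about 4 mm apart. I worked from averaged or rounded values, well inside the 7 mm clearance round each weight in its well. The networks also reported the look-alikes as weights, and I ignored those.

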